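# Make up a ring kit and a stamping kit in the jewellery workshop

## Robot

A 6-joint arm with a two-finger parallel gripper is mounted at the origin on the work surface. World frame = base frame: x ahead of the robot, y to its left, z up, the work surface at z = 0. Lengths are in m, angles in rad, forces in N, time in s.
With the tool pointing down it reaches from about 0.25 to 0.775 m from the base axis. Payload 4 kg.
Tool frame: the origin (TCP) lies midway between the tips of the shut fingers; the grasp point (between the pads) lies 19 mm behind it (robot.hold_point_z is the distance from the TCP to the grasp point, in m); z points along the fingers, y is the line along which they close (so a half turn about z gives the same grasp; the last joint's range is limited). The gripper opens to 94 mm and grips with 3 to 60 N. Pads are 16 mm wide; open, the fingers measure 119 mm over their backs; the gripper's body (75 mm by 177 mm) begins 78 mm behind the grasp point.
Start: joints at [1.233, 0.087, 1.371, -0, 1.684, -0.103], TCP at [0.128, 0.535, 0.206] pointing down, gripper open.
Joint ranges: [-3.1, 3.1], [-0.76, 2.03], [0.27, 2.55], [-1.08, 4.22], [0.17, 2.65], [-2.57, 2.57]. Speed limits (rad/s): [2.79, 2.79, 3.14, 3.14, 3.14, 3.14].

## Interface

Orientations are given as [roll, pitch, yaw] about the fixed x, y, z axes, in that order (R = Rz(yaw) Ry(pitch) Rx(roll)).
In Python, from bench import readout, imaging, robot gives the robot as it stands.
- The arm moves only by the tool carry_out, never from a script. Its argument "motion" is text: rows parted by semicolons, each of 7 numbers parted by spaces: the shift along the tool's x, y, z each as a share of 200 mm, from -1 to 1, then the turn, a rotation vector about the tool's x, y, z each as a share of 120 degrees, from -1 to 1, then the opening, from 0 (shut) to 1 (fully open). A call has 1 to 12 rows; each row shifts and turns the commanded pose from where the row before left it, along the tool's axes as they then stand; what a row does not reach is not made up. A row lasts 1/8 s, in which the tool goes at most 62.5 mm and 10.7 degrees, less where a joint would pass 70% of its speed; a pose out of reach is approached as far as the arm can. A call with a number of a shift or a turn outside -1 to 1 is refused whole. A call with a gripper value outside its range is refused whole. The fingers move at their own pace and stop on an object; the grip force is fixed at half the most. Time passes only in rows, so rows that do not move let the fingers close. It gives the time, the measured TCP pose, the force, the opening and the grip force at its end, in the units of the state.
- readout.get_obs(): the state, without advancing time (a new reading comes with each control period).
- imaging.snapshot(name): name is "scene" or "top"; returns a dict with "pixels" (480x640x3 uint8, red, green, blue), "fx", "fy", "cx", "cy" (pixels), "R" (3x3) and "t" (3): a world point X has camera coordinates R X + t. Camera axes: x right, y down, z forward; pixel columns grow to the right and rows downward; lengths in m; the calibration is good to about 2 mm. A picture is of the moment at which its call begins. There is no depth.
- robot.close_job(): hands the job in; it is judged then, once.
The state is a dict: "time": time; "joint_positions": joint angles; "qvel": joint speeds; "joint_torque": joint torques, N m; "tool_pos": TCP position; "ee_rot": TCP orientation; "wrist_force": force on the tool from outside, world axes, zero at the start; "wrist_torque": the same for the moment, N m; "width": finger opening in m; "finger_force": force on a finger pad.
Only numpy, scipy, OpenCV 4.12 (cv2) and the standard library are available. Lean on these libraries where they do the work, as an engineer would, in place of code of your own. Each camera call takes 0.05 s, during which the arm holds its last target. There are 200 camera calls.

## Task

Make up the two class kits from the stock on the table, laying each thing flat on the floor of its own bay: in the tray with two bays, the wooden ring clamp in the long bay and the small brass ring in the short one; in the tray with three bays, the steel bench block, rubber side down, in the wide end bay, the flat brass bar in the middle bay and the square steel stamp in the narrow end bay. Leave the doming block and the polish tin where they are.

Things in the scene. Friction and masses are not known exactly. Their poses are not given: they have to be found in the camera images.
- ring: Small plain brass finger ring lying flat like a washer: 26 mm outside, 19 mm inside, 9 mm high. Origin at the centre of its underside, z up along its axis. About 18 g.
- ring_clamp: Jeweller's ring clamp: two pale wooden jaws side by side with black pads at the jaw end, a steel band round the middle and a dark wedge in the other end. Lies flat; 130 mm long along its x (from -67 mm at the wedge to +63 mm at the pads), about 28 mm wide in y near the middle (30 mm at the steel band), 26 mm high in z. Origin at the centre of its underside. About 75 g.
- bar: Flat plain brass bar, 62 (its x) by 14 (y) by 6 (z, height) mm, lying flat. Origin at the centre of its underside. About 44 g.
- stamp: Steel design stamp (punch) lying on its side: dark square shank 10 by 10 mm, narrowing in steps to a bright small tip at +x; 74 mm long along its x, from -37 to +37 mm. The full 10 mm shank runs from x = -35 to +17 mm. The origin lies on the underside, 5 mm under the shank's axis. About 50 g.
- bench_block: Jeweller's bench block: bright steel square slab 58 by 58 by 13 mm on a black rubber base 60 by 60 by 9 mm, 22 mm high in all. Origin at the centre of its underside, x and y along its sides, z up. About 0.42 kg.
- doming_block: Dark wooden doming block, 46 by 46 by 42 mm high, with four round hollows of different sizes in its top. Loose; stays where it is. Origin at the centre of its underside.
- tin: Round metal polish tin with a lid, 47 mm across, 27 mm high. Loose; stays where it is. Origin at the centre of its underside.
- ring_tray: Low wooden tray, grey floor, fixed, 120 (x) by 234 (y) by 18 mm high, origin at the centre of its underside. Floor and walls 4 mm thick; dividers 4 mm, along x, tops 14 mm over the table; bays 112 mm in x. Its y is within 0.2 rad of world y. TWO bays, one divider: long bay y = -113 to 47 mm (centre -33), short bay y = 51 to 113 (centre 82).
- stamp_tray: Low wooden tray, grey floor, fixed, 120 (x) by 234 (y) by 18 mm high, origin at the centre of its underside. Floor and walls 4 mm thick; dividers 4 mm, along x, tops 14 mm over the table; bays 112 mm in x. Its y is within 0.2 rad of world y. THREE bays, two dividers: wide end bay y = -113 to -27 mm (centre -70), middle bay y = -23 to 43 (centre 10), narrow end bay y = 47 to 113 (centre 80).

How it is judged:
By the outcome, as a careful person would: the job done as asked, in the order asked, and still so for the second after the job is handed in, with the robot touching nothing.
It also fails if it takes over 118 s, if anything falls off the work surface, if the arm or the gripper's body presses on something with over 40 N, if the wrist force passes 120 N, or if a joint passes its speed limit or range.

## Working session

There is one attempt and no reset: what is moved stays moved. The work goes in short steps, Python scripts to look and compute and a tool call to move; the robot and the scene stay as the last step left them, time stands still between calls to the robot, and variables do not carry over. Pictures are saved under pics/ and viewed, at most 14 in all, crops included, and the job is handed in when it is done.

Besides the shell and the picture viewer there is one more tool, called after "Call:" as name(argument=value, ...) on one line, values as JSON. carry_out: Moves the arm, as the interface text tells. Its arguments: {"type":"object","properties":{"motion":{"type":"string"}},"required":["motion"]}

```bash
mkdir -p pics; ls; python3 - <<'E'
from bench import readout, imaging, robot
import cv2,numpy as np
np.set_printoptions(precision=4,suppress=True)
for n in("scene","top"):
    s=imaging.snapshot(n); cv2.imwrite(f"pics/{n}0.png",s["pixels"][...,::-1]); print(n,s["fx"],s["fy"],s["cx"],s["cy"],s["R"],s["t"],-s["R"].T@s["t"])
o=readout.get_obs(); print(o, robot.hold_point_z)
E
```

```text
pics
scene 477.7653840066886 477.7653840066886 318.5872229548454 238.56991995456107 [[ 0.4914  0.8707 -0.02  ]
 [ 0.4874 -0.294  -0.8222]
 [-0.7218  0.3943 -0.5688]] [-0.2767 -0.2147  1.4345] [ 1.276  -0.3878  0.6339]
top 563.3925238381157 563.3925238381157 312.4065196128037 237.70477858830472 [[-0.001  -0.9999 -0.0108]
 [-0.9844  0.0029 -0.1761]
 [ 0.1761  0.0105 -0.9843]] [0.0039 0.5292 1.0963] [ 0.3279 -0.0091  1.1723]
{'time': 0.1, 'joint_positions': array([ 1.2329,  0.0879,  1.3721,  0.    ,  1.6836, -0.1031]), 'qvel': array([-0.0002, -0.0031, -0.0038, -0.0005, -0.0002,  0.0011]), 'joint_torque': array([  0.0011, -34.1257, -30.3301,   0.0719,   0.0305,  -0.0001]), 'tool_pos': array([0.1278, 0.5345, 0.2044]), 'ee_rot': array([-3.1396, -0.0002,  2.9068]), 'wrist_force': array([0.5424, 0.6697, 0.5441]), 'wrist_torque': array([-0.0234, -0.0088, -0.0123]), 'finger_force': 0.0, 'width': 0.09386579466190619} 0.0188
```

View pics/scene0.png

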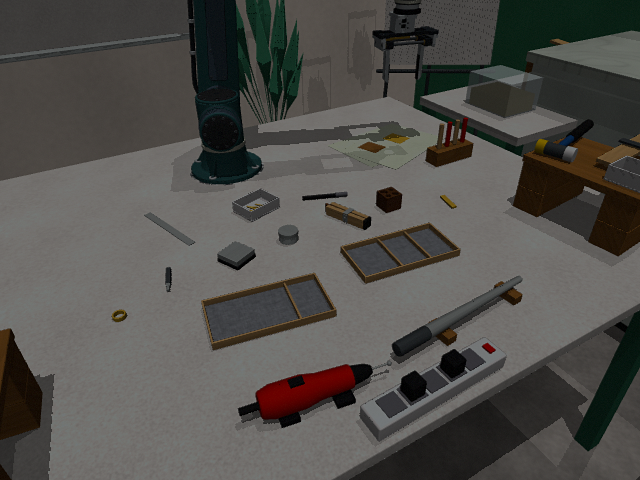

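View pics/top0.png

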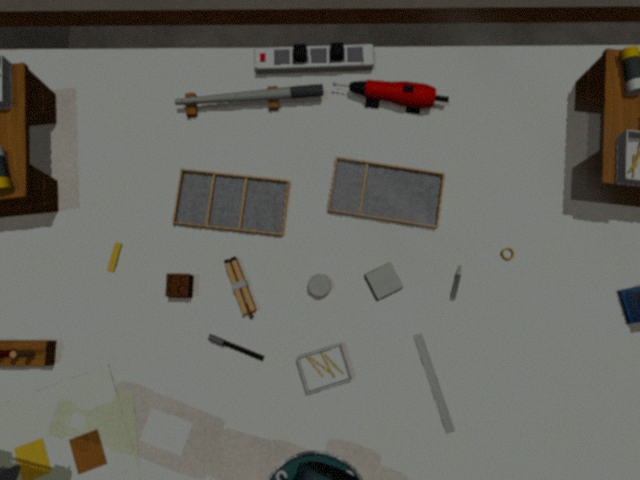

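Both views show all stock. In the top view the pixel positions are: trays (232,203) three bays and (386,193) two bays, clamp (240,287), ring (507,254), block (383,281), bar (115,257), stamp (456,283), doming block (179,286), tin (319,286). The pen-like thing at (235,347) isn't in the stock list.

```bash
cat > h.py <<'E'
import cv2,numpy as np
from bench import readout,imaging,robot
from scipy.optimize import minimize
np.set_printoptions(precision=4,suppress=True)
def box(x0,x1,y0,y1,z0,z1): return np.array([[x,y,z] for x in(x0,x1) for y in(y0,y1) for z in(z0,z1)])/1e3
a=np.arange(0,6.28,.2)
def cyl(r,h): return np.array([[r*np.cos(t),r*np.sin(t),z] for t in a for z in(0,h)])/1e3
M=dict(ring=cyl(13,9),ring_clamp=box(-67,63,-14,14,0,26),bar=box(-31,31,-7,7,0,6),
 stamp=np.vstack([box(-37,17,-5,5,0,10),box(36,37,-2,2,3,7)]),bench_block=box(-30,30,-30,30,0,22),
 doming_block=box(-23,23,-23,23,0,42),tin=cyl(23.5,27),ring_tray=box(-60,60,-117,117,0,18),stamp_tray=box(-60,60,-117,117,0,18))
def proj(s,X):
    c=X@s["R"].T+s["t"]; return np.c_[s["fx"]*c[:,0]/c[:,2]+s["cx"],s["fy"]*c[:,1]/c[:,2]+s["cy"]]
def place(m,p):
    c,s=np.cos(p[2]),np.sin(p[2]); return m@np.array([[c,-s,0],[s,c,0],[0,0,1]]).T+[p[0],p[1],p[3] if len(p)>3 else 0]
def ray(s,u,v,z):
    d=s["R"].T@[(u-s["cx"])/s["fx"],(v-s["cy"])/s["fy"],1]; c=-s["R"].T@s["t"]; return (c+d*(z-c[2])/d[2])[:2]
def tri(S,uvs):  # least-squares point from several views
    A=[];b=[]
    for s,(u,v) in zip(S,uvs):
        k=np.array([[s["fx"],0,s["cx"]],[0,s["fy"],s["cy"]],[0,0,1]]); P=k@np.c_[s["R"],s["t"]]
        for r in(u*P[2]-P[0],v*P[2]-P[1]): A.append(r[:3]);b.append(-r[3])
    return np.linalg.lstsq(np.array(A),np.array(b),rcond=None)[0]
def mask(s,th=14):
    im=s["pixels"].astype(int); bg=cv2.medianBlur(s["pixels"],151).astype(int)
    d=im-bg; sat=np.abs(d-d.mean(2,keepdims=True)).max(2)
    return ((np.abs(d).max(2)>th+8)|(sat>th-6)).astype(np.uint8)
K=4
def fit(S,Mk,m,p0,pad=10):
    W=[]
    for s,k in zip(S,Mk):
        uv=proj(s,place(m,p0)); lo=np.floor(uv.min(0)-pad).astype(int); hi=np.ceil(uv.max(0)+pad).astype(int)
        c=k[lo[1]:hi[1],lo[0]:hi[0]]; W.append((s,lo,cv2.resize(c.astype(np.float32),None,fx=K,fy=K,interpolation=cv2.INTER_LINEAR)))
    def f(p):
        e=0
        for s,lo,c in W:
            uv=((proj(s,place(m,p))-lo+.5)*K-.5); h=cv2.convexHull((uv*16).round().astype(np.int32))
            r=np.zeros(c.shape,np.float32); cv2.fillConvexPoly(r,h,1,shift=4)
            e+=np.abs(r-c).sum()/ (r.sum()+c.sum())
        return e
    d=np.array([.006,.006,.12,.004])[:len(p0)]
    for _ in range(3):
        o=minimize(f,p0,method="Nelder-Mead",options=dict(initial_simplex=np.vstack([p0]+[p0+d*np.eye(len(p0))[i] for i in range(len(p0))]),xatol=1e-5,fatol=1e-5)); p0=o.x; d=-d*.6
    return o.x,o.fun
E
cat > m1.py <<'E'
from h import *
import sys
S=[imaging.snapshot("top"),imaging.snapshot("scene")]
Mk=[mask(s) for s in S]
px=dict(ring=(507,254,9,0),ring_clamp=(240,287,26,0.2),bar=(115,257,6,-.2),stamp=(456,283,10,-.2),bench_block=(383,281,22,.4),doming_block=(179,286,42,0),tin=(319,286,27,0),ring_tray=(386,193,18,-.1),stamp_tray=(232,203,18,-.1))
V=[cv2.resize(s["pixels"][...,::-1],None,fx=3,fy=3,interpolation=cv2.INTER_CUBIC) for s in S]
for n,(u,v,h,y) in px.items():
    x0=np.r_[ray(S[0],u,v,h/1e3),y,0.]
    p,e=fit(S,Mk,M[n],x0); q,e2=fit(S,Mk,M[n],np.r_[p[:3]]); 
    print(n,"free z",p,round(e,3)," z=0:",q,round(e2,3))
    for s,im in zip(S,V): cv2.polylines(im,[cv2.convexHull(((proj(s,place(M[n],q))+.5)*3-.5).astype(np.int32))],True,(0,255,0),1)
m=[cv2.cvtColor(k*255,cv2.COLOR_GRAY2BGR) for k in Mk]
A=cv2.resize(V[0][440:1080,300:1600],(800,394)); 
cv2.imwrite("pics/a1.png",A); B=V[1][540:1070,300:1400]; cv2.imwrite("pics/b1.png",cv2.resize(B,(800,385)))
E
python3 m1.py
```

```text
ring free z [ 0.5026 -0.4035  0.0193 -0.001 ] 0.3  z=0: [ 0.5029 -0.4032  0.1106] 0.312
ring_clamp free z [ 0.4337  0.1526  0.3642 -0.0008] 0.296  z=0: [0.4341 0.1525 0.3634] 0.325
bar free z [ 0.4987  0.4208 -0.2202 -0.0006] 0.145  z=0: [ 0.4986  0.4202 -0.2157] 0.148
stamp free z [ 0.4419 -0.2933 -0.2764 -0.0024] 0.174  z=0: [ 0.4431 -0.2932 -0.2671] 0.193
bench_block free z [ 0.4426 -0.1412  0.4559 -0.0035] 0.265  z=0: [ 0.4432 -0.1416  0.4525] 0.3
doming_block free z [ 0.4356  0.2762 -0.0041 -0.0012] 0.184  z=0: [ 0.436   0.2759 -0.002 ] 0.168
tin free z [ 0.4323 -0.0085  0.064  -0.0036] 0.22  z=0: [ 0.4334 -0.0094  0.1667] 0.255
ring_tray free z [ 0.633  -0.1519 -0.1618 -0.0018] 0.049  z=0: [ 0.6339 -0.1521 -0.1592] 0.045
stamp_tray free z [ 0.6132  0.1761 -0.1105 -0.0015] 0.094  z=0: [ 0.6138  0.1756 -0.111 ] 0.092
```

View pics/a1.png

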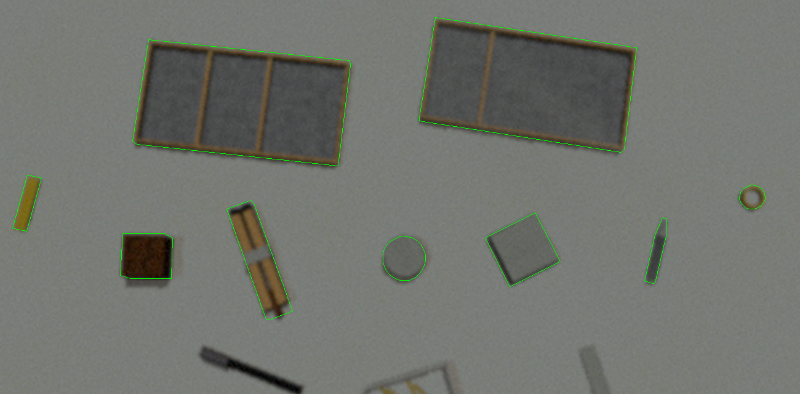

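View pics/b1.png

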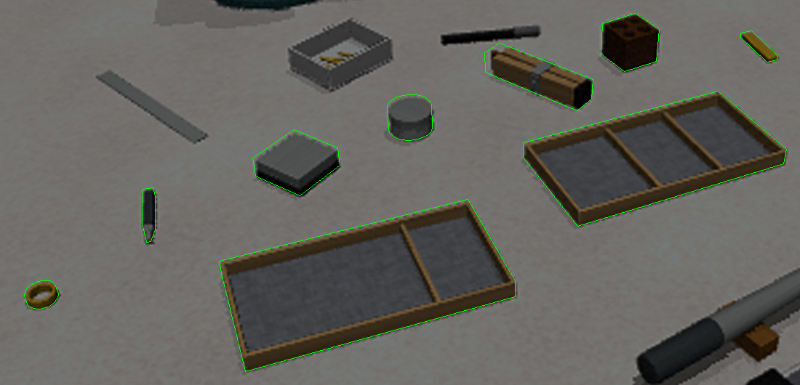

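Both overlays hug every object, and the block has its steel side up and rubber down. Free-z fits put every underside within 3.5 mm of the table. That agrees with the text, so I'll plan moves from here.

```bash
cat > plan.py <<'E'
# usage: plan.py "x y z yaw open [rows]" ... ; prints rows from the measured pose
import sys
from h import *
def main():
    o=readout.get_obs(); p=o["tool_pos"].copy(); yaw=o["ee_rot"][2]; print(round(o["time"],2),p,o["ee_rot"],round(o["width"]*1e3,1)); n=0
    for w in sys.argv[1:]:
        w=[float(t) for t in w.split()]; T=np.array(w[:3]); dy=w[3]-yaw
        while dy>np.pi: dy-=2*np.pi
        while dy<-np.pi: dy+=2*np.pi
        k=max(int(np.ceil(np.linalg.norm(T-p)/.056)),int(np.ceil(abs(dy)/.178)),1)
        if len(w)>5: k=max(k,int(w[5]))
        y1=yaw+dy
        for i in range(k):
            d=(T-p)/(k-i); c,s=np.cos(yaw),np.sin(yaw)
            t=np.round([(c*d[0]+s*d[1])/.2,(s*d[0]-c*d[1])/.2,-d[2]/.2],3); r=np.round(-(y1-yaw)/(k-i)/np.radians(120),3)
            t3=t*.2; p=p+[c*t3[0]+s*t3[1],s*t3[0]-c*t3[1],-t3[2]]; yaw-=r*np.radians(120); n+=1
            print(f"{t[0]:g} {t[1]:g} {t[2]:g} 0 0 {r:g} {w[4]:g};",end="\n" if n%12==0 else " ")
    print()
main()
E
python3 plan.py "0.434 0.1525 0.09 3.505 0.6" "0.434 0.1525 0.03 3.505 0.6" "0.434 0.1525 0.006 3.505 0.6"
```

```text
0.2 [0.1278 0.5346 0.2047] [-3.1402 -0.0001  2.9068] 94.0
-0.215 -0.167 0.064 0 0 -0.032 0.6; -0.203 -0.181 0.064 0 0 -0.032 0.6; -0.191 -0.194 0.064 0 0 -0.032 0.6; -0.177 -0.206 0.064 0 0 -0.032 0.6; -0.163 -0.218 0.064 0 0 -0.032 0.6; -0.148 -0.228 0.063 0 0 -0.031 0.6; -0.133 -0.237 0.064 0 0 -0.032 0.6; -0.116 -0.246 0.063 0 0 -0.031 0.6; -0.101 -0.253 0.064 0 0 -0.032 0.6; 0 -0 0.15 0 0 0 0.6; 0 -0 0.15 0 0 0 0.6; 0 -0 0.12 0 0 0 0.6;
```

Call:
carry_out(motion="-0.215 -0.165 0.065 0 0 -0.032 0.6; -0.205 -0.18 0.065 0 0 -0.032 0.6; -0.19 -0.195 0.065 0 0 -0.032 0.6; -0.175 -0.205 0.065 0 0 -0.032 0.6; -0.165 -0.22 0.065 0 0 -0.032 0.6; -0.15 -0.23 0.06 0 0 -0.031 0.6; -0.135 -0.235 0.065 0 0 -0.032 0.6; -0.115 -0.245 0.06 0 0 -0.031 0.6; -0.1 -0.255 0.065 0 0 -0.032 0.6; 0 0 0 0 0 0 0.6; 0 0 0 0 0 0 0.6")

```text
time: 1.58
tool_pos: [0.4346, 0.1531, 0.0904]
ee_rot: [3.141, -0.001, -2.778]
wrist_force: [-1.0, 0.3, 0.3]
width: 0.0564
finger_force: 0.0
```

```bash
python3 plan.py "0.434 0.1525 0.03 3.505 0.6" "0.434 0.1525 0.006 3.505 0.6"
```

```text
1.57 [0.4346 0.1531 0.0904] [ 3.1407 -0.0006 -2.7784] 56.4
0.002 -0.001 0.151 0 0 -0 0.6; 0.002 -0.001 0.151 0 0 -0 0.6; -0 0 0.12 0 0 -0 0.6;
```

Call:
carry_out(motion="0.003 -0.002 0.15 0 0 0 0.6; 0 0 0.15 0 0 0 0.6; 0 0 0.12 0 0 0 0.6; 0 0 0 0 0 0 0.6; 0 0 0 0 0 0 0; 0 0 0 0 0 0 0; 0 0 0 0 0 0 0; 0 0 0 0 0 0 0; 0 0 0 0 0 0 0")

```text
time: 2.7
tool_pos: [0.4353, 0.1526, 0.0076]
ee_rot: [3.141, 0.002, -2.778]
wrist_force: [-1.9, 1.0, 5.8]
width: 0.0295
finger_force: 30.0
```

```bash
python3 plan.py "0.434 0.1525 0.095 3.505 0" "0.629 -0.1845 0.095 1.412 0"
```

```text
2.7 [0.4353 0.1526 0.0076] [ 3.1413  0.0021 -2.7776] 29.5
0.003 0.001 -0.219 0 0 0 0; 0.004 0.001 -0.218 0 0 0 0; -0.026 -0.16 -0 0 0 0.083 0; -0.053 -0.153 -0 0 0 0.083 0; -0.079 -0.142 -0 0 0 0.083 0; -0.102 -0.126 -0 0 0 0.083 0; -0.123 -0.106 -0 0 0 0.083 0; -0.139 -0.084 -0 0 0 0.084 0; -0.152 -0.058 -0 0 0 0.083 0; -0.159 -0.031 -0 0 0 0.084 0; -0.162 -0.002 -0 0 0 0.083 0; -0.16 0.026 -0 0 0 0.084 0;
-0.153 0.053 -0 0 0 0.083 0; -0.142 0.079 -0 0 0 0.084 0;
```

Call:
carry_out(motion="0 0 -0.22 0 0 0 0; 0 0 -0.22 0 0 0 0; -0.026 -0.16 0 0 0 0.083 0; -0.053 -0.153 0 0 0 0.083 0; -0.079 -0.142 0 0 0 0.083 0; -0.102 -0.126 0 0 0 0.083 0; -0.123 -0.106 0 0 0 0.083 0; -0.139 -0.084 0 0 0 0.084 0; -0.152 -0.058 0 0 0 0.083 0; -0.159 -0.031 0 0 0 0.084 0; -0.162 0 0 0 0 0.083 0; -0.16 0.026 0 0 0 0.084 0")

```text
time: 4.2
tool_pos: [0.5975, -0.1294, 0.0934]
ee_rot: [-3.14, -0.001, 1.755]
wrist_force: [1.6, 0.5, -1.1]
width: 0.0299
finger_force: 30.0
```

Call:
carry_out(motion="-0.153 0.053 0 0 0 0.083 0; -0.142 0.079 0 0 0 0.084 0; 0 0 0 0 0 0 0; 0 0 0 0 0 0 0")

```text
time: 4.7
tool_pos: [0.6293, -0.1839, 0.0935]
ee_rot: [-3.14, -0.001, 1.413]
wrist_force: [-0.0, 0.9, -0.6]
width: 0.0295
finger_force: 30.0
```

```bash
python3 plan.py "0.629 -0.1845 0.03 1.412 0" "0.629 -0.1845 0.0125 1.412 0"
python3 - <<'E'
from h import *
s=imaging.snapshot("scene"); cv2.imwrite("pics/c1.png",cv2.resize(s["pixels"][150:370,180:480,::-1],None,fx=2.6,fy=2.6,interpolation=cv2.INTER_CUBIC))
E
```

```text
4.7 [ 0.6293 -0.1839  0.0935] [-3.1396 -0.0008  1.4126] 29.5
-0.001 -0.001 0.159 0 0 0 0; -0.002 -0 0.159 0 0 0 0; 0 -0 0.087 0 0 0 0;
```

View pics/c1.png

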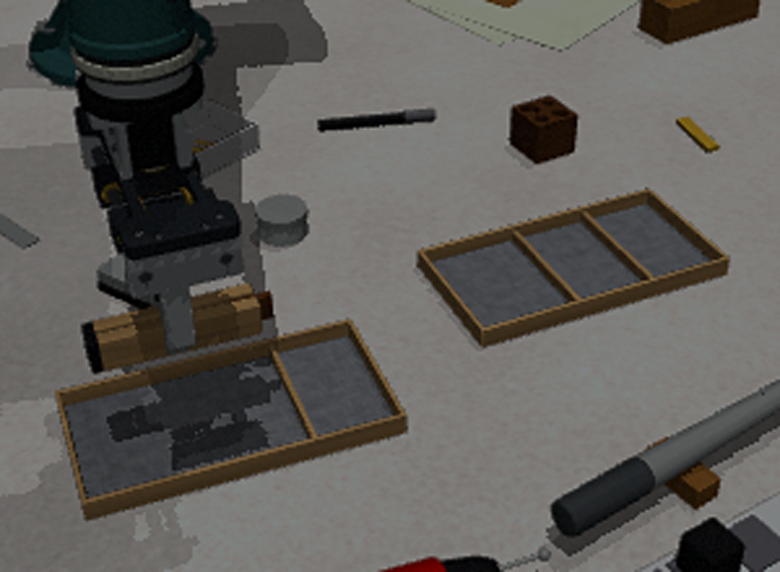

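The clamp is held level along the long bay, with its pads at about (95,345) and its wedge at (265,305). Nothing else has been disturbed. Next I'll lower it.

Call:
carry_out(motion="0 0 0.16 0 0 0 0; 0 0 0.16 0 0 0 0; 0 0 0.08 0 0 0 0; 0 0 0 0 0 0 0; 0 0 0.005 0 0 0 0; 0 0 0 0 0 0 0.5; 0 0 0 0 0 0 0.5; 0 0 0 0 0 0 0.5; 0 0 -0.2 0 0 0 0.5; 0 0 -0.2 0 0 0 0.5; 0 0 0 0 0 0 0.5")

```text
time: 6.12
tool_pos: [0.6328, -0.1855, 0.0987]
ee_rot: [3.132, 0.002, 1.411]
wrist_force: [-0.0, 0.2, -0.4]
width: 0.047
finger_force: 0.0
```

```bash
python3 plan.py "0.503 -0.4033 0.07 1.412 0.5" "0.503 -0.4033 0.003 1.412 0.5"
```

```text
6.12 [ 0.6328 -0.1855  0.0987] [3.1321 0.0019 1.4114] 47.0
-0.236 -0.094 0.029 0 0 -0 0.5; -0.236 -0.093 0.029 0 0 -0 0.5; -0.235 -0.094 0.029 0 0 -0 0.5; -0.236 -0.093 0.028 0 0 -0 0.5; -0.235 -0.094 0.029 0 0 -0 0.5; -0 0 0.167 0 0 -0 0.5; -0 0 0.168 0 0 -0 0.5;
```

Call:
carry_out(motion="-0.236 -0.094 0.03 0 0 0 0.5; -0.236 -0.094 0.03 0 0 0 0.5; -0.236 -0.094 0.03 0 0 0 0.5; -0.236 -0.094 0.03 0 0 0 0.5; -0.236 -0.094 0.03 0 0 0 0.5; 0 0 0 0 0 0 0.5; 0 0 0 0 0 0 0.5")

```text
time: 7.0
tool_pos: [0.4994, -0.4017, 0.0621]
ee_rot: [-3.14, -0.002, 1.411]
wrist_force: [-0.3, 0.4, -0.0]
width: 0.0473
finger_force: 0.0
```

```bash
python3 plan.py "0.503 -0.4033 0.03 1.412 0.5" "0.503 -0.4033 0.003 1.412 0.5"
cat > crop.py <<'E'
import sys
from h import *
cam,u0,u1,v0,v1,n=sys.argv[1],*map(int,sys.argv[2:6]),sys.argv[6]
k=min(790/(u1-u0),590/(v1-v0)); s=imaging.snapshot(cam)
cv2.imwrite(f"pics/{n}.png",cv2.resize(s["pixels"][v0:v1,u0:u1,::-1],None,fx=k,fy=k,interpolation=cv2.INTER_CUBIC))
E
python3 crop.py scene 90 350 220 360 d1
```

```text
7.0 [ 0.4994 -0.4017  0.0621] [-3.1403 -0.002   1.411 ] 47.3
-0.005 0.019 0.161 0 0 -0 0.5; 0 -0 0.135 0 0 -0 0.5;
```

View pics/d1.png

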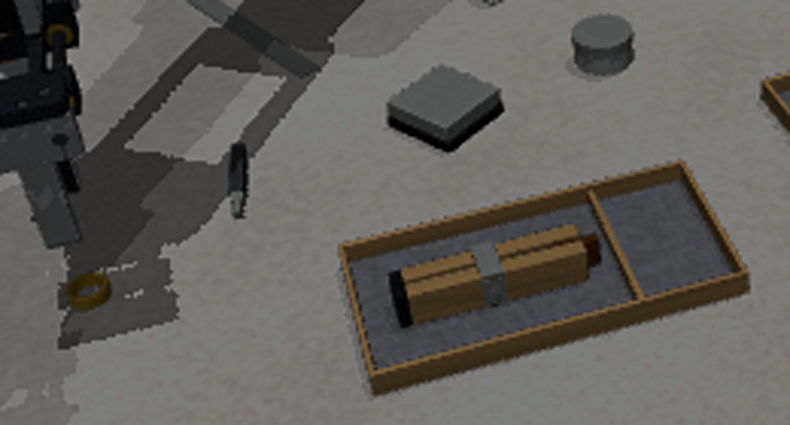

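The clamp lies flat in the long bay, clear of the divider, and the ring is at (88,290) under the gripper. Next I'll grasp the ring.

Call:
carry_out(motion="-0.005 0.019 0.15 0 0 0 0.5; 0 0 0.145 0 0 0 0.5; 0 0 0 0 0 0 0.5; 0 0 0 0 0 0 0; 0 0 0 0 0 0 0; 0 0 0 0 0 0 0; 0 0 0 0 0 0 0; 0 0 0 0 0 0 0")

```text
time: 8.05
tool_pos: [0.5039, -0.4041, 0.0054]
ee_rot: [3.14, -0.0, 1.411]
wrist_force: [0.9, 1.9, 3.6]
width: 0.0238
finger_force: 30.0
```

```bash
python3 - <<'E'
from h import *
print(place(np.array([[0,.082,0]]),[.6339,-.1521,-.1592]))
for y in(-.07,.01,.08): print(place(np.array([[0,y,0]]),[.6138,.1756,-.111]))
E
python3 plan.py "0.503 -0.4033 0.08 1.412 0" "0.647 -0.071 0.08 1.412 0" "0.647 -0.071 0.008 1.412 0"
```

```text
[[ 0.6469 -0.0711  0.    ]]
[[0.606 0.106 0.   ]]
[[0.6149 0.1855 0.    ]]
[[0.6227 0.2551 0.    ]]
8.05 [ 0.5039 -0.4041  0.0054] [ 3.1401 -0.      1.4114] 23.8
0.002 -0.003 -0.187 0 0 -0 0; 0.001 -0.002 -0.186 0 0 -0 0; 0.251 0.064 -0 0 0 -0 0; 0.251 0.064 -0 0 0 -0 0; 0.251 0.064 -0 0 0 -0 0; 0.251 0.064 -0 0 0 -0 0; 0.25 0.064 -0 0 0 -0 0; 0.251 0.063 -0 0 0 -0 0; 0.25 0.064 -0 0 0 -0 0; 0 -0 0.18 0 0 -0 0; 0 -0 0.18 0 0 -0 0;
```

Call:
carry_out(motion="0 0 -0.19 0 0 0 0; 0 0 -0.19 0 0 0 0; 0 0 0 0 0 0 0; 0 0 0 0 0 0 0")

```text
time: 8.55
tool_pos: [0.5026, -0.4038, 0.079]
ee_rot: [-3.14, -0.001, 1.411]
wrist_force: [-0.1, -0.4, -1.7]
width: 0.0238
finger_force: 30.0
```

```bash
python3 crop.py scene 60 180 230 340 e1
```

```text
(no output)
```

View pics/e1.png

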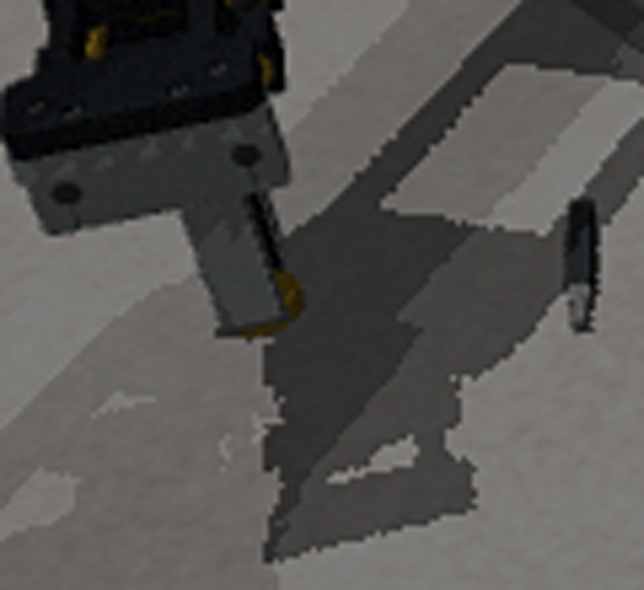

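The ring is held at the finger tips, sticking out a few mm on the right side at about (290,295), and it is roughly level. The bay leaves plenty of room for that offset, so I'll place it as planned.

Call:
carry_out(motion="0.251 0.064 0 0 0 0 0; 0.251 0.064 0 0 0 0 0; 0.251 0.064 0 0 0 0 0; 0.251 0.064 0 0 0 0 0; 0.251 0.064 0 0 0 0 0; 0.251 0.064 0 0 0 0 0; 0.251 0.064 0 0 0 0 0; 0 0 0 0 0 0 0; 0 0 0.15 0 0 0 0; 0 0 0.15 0 0 0 0; 0 0 0 0 0 0 0; 0 0 0 0 0 0 0")

```text
time: 10.1
tool_pos: [0.6475, -0.0723, 0.0207]
ee_rot: [-3.141, 0.0, 1.41]
wrist_force: [0.2, -0.3, 0.7]
width: 0.024
finger_force: 30.0
```

```bash
python3 plan.py "0.647 -0.071 0.0098 1.412 0"
```

```text
10.1 [ 0.6475 -0.0723  0.0207] [-3.1414  0.0002  1.4105] 24.0
0.006 -0.003 0.054 0 0 -0.001 0;
```

Call:
carry_out(motion="0 0 0.03 0 0 0 0; 0 0 0.024 0 0 0 0; 0 0 0 0 0 0 0; 0 0 0 0 0 0 0; 0 0 0 0 0 0 0.5; 0 0 0 0 0 0 0.5; 0 0 0 0 0 0 0.5; 0 0 -0.2 0 0 0 0.5; 0 0 -0.2 0 0 0 0.5; 0 0 0 0 0 0 0.5; 0 0 0 0 0 0 0.5")

```text
time: 11.48
tool_pos: [0.6471, -0.0713, 0.0888]
ee_rot: [-3.14, -0.0, 1.411]
wrist_force: [0.1, -0.3, -1.1]
width: 0.047
finger_force: 0.0
```

```bash
python3 plan.py "0.4432 -0.1416 0.09 2.023 1"
```

```text
11.47 [ 0.6471 -0.0713  0.0888] [-3.1404 -0.0001  1.4114] 47.0
-0.127 -0.238 -0.002 0 0 -0.073 1; -0.09 -0.254 -0.001 0 0 -0.073 1; -0.05 -0.265 -0.002 0 0 -0.073 1; -0.009 -0.269 -0.001 0 0 -0.073 1;
```

Call:
carry_out(motion="-0.127 -0.238 0 0 0 -0.073 1; -0.09 -0.254 0 0 0 -0.073 1; -0.05 -0.265 0 0 0 -0.073 1; -0.009 -0.269 0 0 0 -0.073 1; 0 0 0 0 0 0 1; 0 0 0 0 0 0 1; 0 0 0 0 0 0 1")

```text
time: 12.35
tool_pos: [0.4447, -0.1415, 0.0893]
ee_rot: [-3.142, -0.001, 2.023]
wrist_force: [0.0, 0.5, 0.0]
width: 0.0937
finger_force: 0.0
```

```bash
python3 plan.py "0.4432 -0.1416 0.011 2.023 1"; python3 crop.py scene 190 350 210 350 f1
```

```text
12.35 [ 0.4447 -0.1415  0.0893] [-3.1416 -0.0006  2.0234] 93.7
0.001 -0.003 0.196 0 0 0 1; 0.002 -0.004 0.195 0 0 0 1;
```

View pics/f1.png

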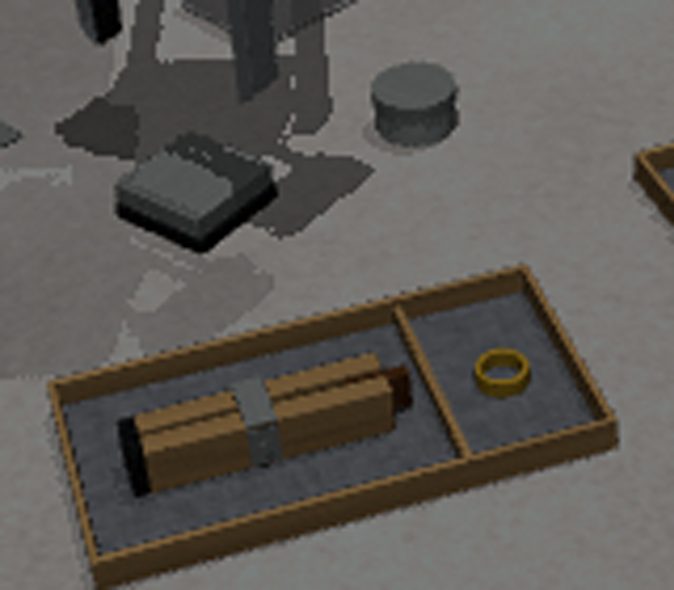

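The ring lies flat in the short bay at (502,373) and the clamp lies flat in the long bay. The block at (195,195) is still rubber side down, and I'll take it next.

Call:
carry_out(motion="0.003 -0.006 0.2 0 0 0 1; 0 0 0.19 0 0 0 1; 0 0 0 0 0 0 1; 0 0 0 0 0 0 0; 0 0 0 0 0 0 0; 0 0 0 0 0 0 0; 0 0 0 0 0 0 0; 0 0 0 0 0 0 0; 0 0 0 0 0 0 0")

```text
time: 13.52
tool_pos: [0.4432, -0.1419, 0.0125]
ee_rot: [3.14, 0.001, 2.023]
wrist_force: [0.6, 0.8, 4.2]
width: 0.0575
finger_force: 30.0
```

```bash
python3 plan.py "0.4432 -0.1416 0.10 2.023 0" "0.606 0.106 0.1 1.460 0"
```

```text
13.53 [ 0.4432 -0.1419  0.0125] [3.1401 0.0011 2.0229] 57.5
0.001 0 -0.219 0 0 -0 0; 0.001 0.001 -0.218 0 0 -0 0; 0.126 0.212 -0 0 0 0.045 0; 0.146 0.199 -0 0 0 0.045 0; 0.164 0.185 -0 0 0 0.045 0; 0.18 0.169 -0 0 0 0.045 0; 0.196 0.151 -0 0 0 0.044 0; 0.208 0.131 -0 0 0 0.045 0;
```

Gripped on the steel, which reads 57.5 mm against 58.

Call:
carry_out(motion="0 0 -0.22 0 0 0 0; 0 0 -0.22 0 0 0 0; 0.126 0.212 0 0 0 0.045 0; 0.146 0.199 0 0 0 0.045 0; 0.164 0.185 0 0 0 0.045 0; 0.18 0.169 0 0 0 0.045 0; 0.196 0.151 0 0 0 0.044 0; 0.208 0.131 0 0 0 0.045 0; 0 0 0 0 0 0 0; 0 0 0 0 0 0 0; 0 0 0 0 0 0 0")

```text
time: 14.9
tool_pos: [0.6041, 0.1046, 0.0987]
ee_rot: [-3.14, 0.001, 1.459]
wrist_force: [0.6, 0.8, -4.2]
width: 0.0575
finger_force: 30.0
```

```bash
python3 plan.py "0.606 0.106 0.03 1.460 0" "0.606 0.106 0.0168 1.460 0"; python3 crop.py scene 240 480 180 340 g1
```

```text
14.9 [0.6041 0.1046 0.0987] [-3.1395  0.0008  1.4586] 57.5
0.004 0.004 0.172 0 0 -0 0; 0.004 0.005 0.172 0 0 -0.001 0; -0 -0 0.066 0 0 0 0;
```

View pics/g1.png

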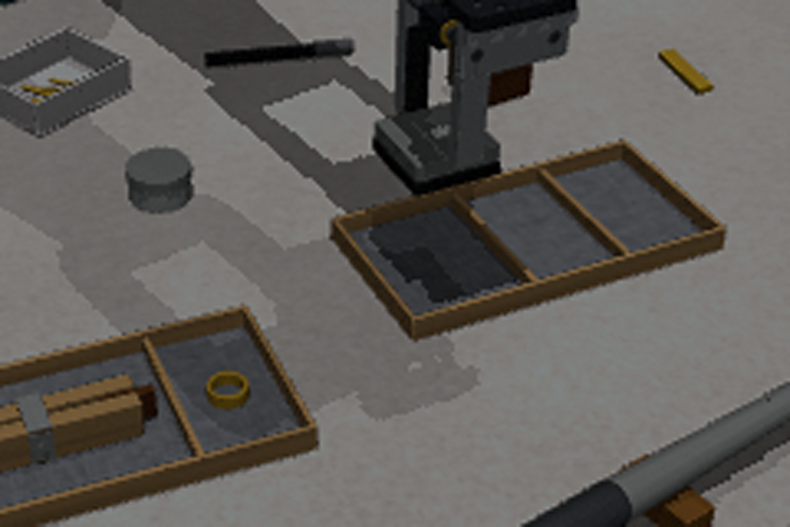

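The block is level, aligned with the tray, over the wide end bay. I'll lower it.

Call:
carry_out(motion="0.008 0.008 0.17 0 0 0 0; 0 0 0.17 0 0 0 0; 0 0 0.05 0 0 0 0; 0 0 0.016 0 0 0 0; 0 0 0 0 0 0 0; 0 0 0 0 0 0 0; 0 0 0 0 0 0 0.78; 0 0 0 0 0 0 0.78; 0 0 0 0 0 0 0.78; 0 0 -0.2 0 0 0 0.78; 0 0 -0.2 0 0 0 0.78; 0 0 0 0 0 0 0.5")

```text
time: 16.45
tool_pos: [0.61, 0.1074, 0.1036]
ee_rot: [3.132, -0.002, 1.46]
wrist_force: [0.1, -0.2, 0.9]
width: 0.0665
finger_force: 0.0
```

```bash
python3 plan.py "0.4986 0.4203 0.09 2.926 0.4"
```

```text
16.45 [0.61   0.1074 0.1036] [ 3.1319 -0.002   1.4596] 66.5
0.166 -0.081 0.008 0 0 -0.078 0.4; 0.177 -0.053 0.008 0 0 -0.078 0.4; 0.183 -0.023 0.007 0 0 -0.078 0.4; 0.184 0.007 0.008 0 0 -0.078 0.4; 0.181 0.037 0.007 0 0 -0.078 0.4; 0.172 0.066 0.008 0 0 -0.078 0.4; 0.16 0.093 0.007 0 0 -0.077 0.4; 0.142 0.117 0.008 0 0 -0.078 0.4; 0.122 0.138 0.007 0 0 -0.077 0.4;
```

Call:
carry_out(motion="0.166 -0.081 0 0 0 -0.078 0.4; 0.177 -0.053 0 0 0 -0.078 0.4; 0.183 -0.023 0 0 0 -0.078 0.4; 0.184 0.007 0 0 0 -0.078 0.4; 0.181 0.037 0 0 0 -0.078 0.4; 0.172 0.066 0 0 0 -0.078 0.4; 0.16 0.093 0 0 0 -0.077 0.4; 0.142 0.117 0 0 0 -0.078 0.4; 0.122 0.138 0 0 0 -0.077 0.4; 0 0 0 0 0 0 0.4; 0 0 0 0 0 0 0.4")

```text
time: 17.82
tool_pos: [0.4953, 0.4191, 0.0972]
ee_rot: [-3.14, -0.001, 2.924]
wrist_force: [-0.1, -0.6, 0.4]
width: 0.0374
finger_force: 0.0
```

```bash
python3 plan.py "0.4986 0.4203 0.02 2.926 0.4" "0.4986 0.4203 0.002 2.926 0.4";python3 crop.py scene 290 490 170 320 i1
```

```text
17.82 [0.4953 0.4191 0.0972] [-3.1396 -0.0008  2.9245] 37.4
-0.007 0.005 0.193 0 0 -0 0.4; -0.008 0.004 0.193 0 0 -0.001 0.4; 0 0 0.09 0 0 0 0.4;
```

View pics/i1.png

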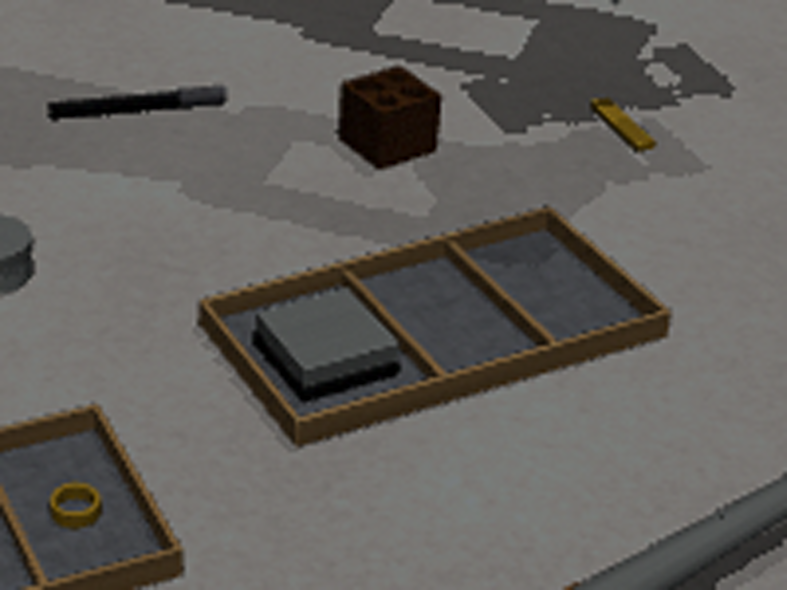

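The block is flat in the wide bay, steel side up, at (325,340). Next is the bar at (625,125).

Call:
carry_out(motion="-0.015 0.009 0.19 0 0 0 0.4; 0 0 0.19 0 0 0 0.4; 0 0 0.09 0 0 0 0.4; 0 0 0 0 0 0 0.4; 0 0 0 0 0 0 0.4")

```text
time: 18.5
tool_pos: [0.4999, 0.4212, 0.0059]
ee_rot: [3.14, 0.002, 2.925]
wrist_force: [0.5, 0.4, 0.7]
width: 0.0375
finger_force: 0.0
```

Call:
carry_out(motion="0.006 0 0.018 0 0 0 0.4; 0 0 0 0 0 0 0.4; 0 0 0 0 0 0 0; 0 0 0 0 0 0 0; 0 0 0 0 0 0 0; 0 0 0 0 0 0 0; 0 0 0 0 0 0 0")

```text
time: 19.38
tool_pos: [0.4977, 0.4214, 0.001]
ee_rot: [3.141, 0.0, 2.926]
wrist_force: [0.1, -0.1, 0.6]
width: 0.0134
finger_force: 30.0
```

```bash
python3 plan.py "0.4986 0.4203 0.08 2.926 0" "0.615 0.1855 0.08 3.03 0"
```

```text
19.38 [0.4977 0.4214 0.001 ] [3.1414 0.0001 2.9257] 13.4
-0.003 -0.002 -0.198 0 0 -0 0; -0.002 -0.002 -0.197 0 0 -0 0; -0.164 -0.204 -0 0 0 -0.01 0; -0.16 -0.208 -0 0 0 -0.01 0; -0.155 -0.211 -0 0 0 -0.01 0; -0.151 -0.215 -0 0 0 -0.01 0; -0.147 -0.217 -0 0 0 -0.01 0;
```

Call:
carry_out(motion="0 0 -0.2 0 0 0 0; 0 0 -0.2 0 0 0 0; -0.164 -0.204 0 0 0 -0.01 0; -0.16 -0.208 0 0 0 -0.01 0; -0.155 -0.211 0 0 0 -0.01 0; -0.151 -0.215 0 0 0 -0.01 0; -0.147 -0.217 0 0 0 -0.01 0; 0 0 0 0 0 0 0; 0 0 0.15 0 0 0 0; 0 0 0.12 0 0 0 0; 0 0 0 0 0 0 0; 0 0 0 0 0 0 0")

```text
time: 20.88
tool_pos: [0.6146, 0.1874, 0.0278]
ee_rot: [3.141, 0.001, 3.031]
wrist_force: [0.2, 0.2, 0.6]
width: 0.0132
finger_force: 30.0
```

```bash
python3 plan.py "0.615 0.1855 0.0057 3.03 0"; python3 crop.py scene 290 490 170 320 j1
```

```text
20.88 [0.6146 0.1874 0.0278] [3.1409 0.0011 3.0312] 13.2
-0.003 -0.009 0.111 0 0 0.001 0;
```

View pics/j1.png

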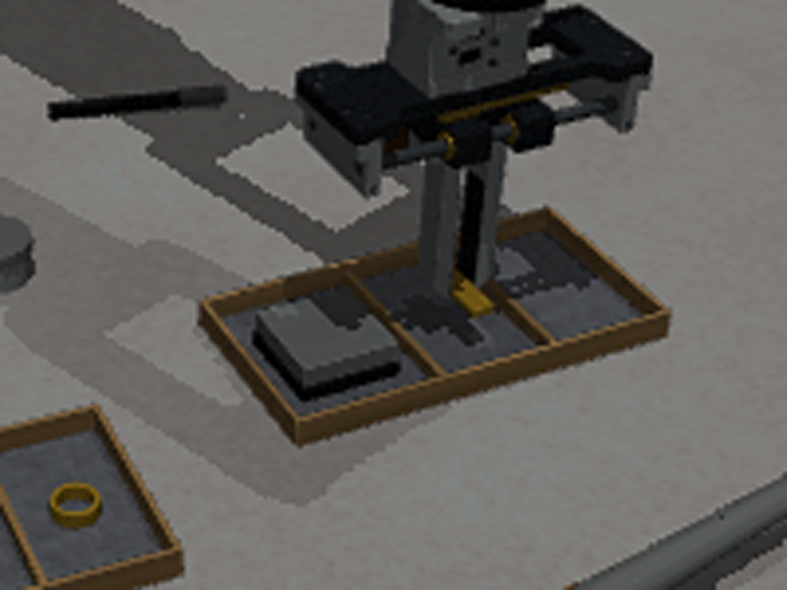

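The bar is held level and aligned over the middle bay at (475,297). I'll lower it.

Call:
carry_out(motion="0 -0.008 0.06 0 0 0 0; 0 0 0.045 0 0 0 0; 0 0 0 0 0 0 0; 0 0 0 0 0 0 0; 0 0 0 0 0 0 0")

```text
time: 21.55
tool_pos: [0.6141, 0.1849, 0.006]
ee_rot: [3.141, 0.0, 3.03]
wrist_force: [-0.2, -0.2, -0.4]
width: 0.0138
finger_force: 30.0
```

Call:
carry_out(motion="0 0 0.004 0 0 0 0; 0 0 0 0 0 0 0; 0 0 0 0 0 0 0.3; 0 0 0 0 0 0 0.3; 0 0 0 0 0 0 0.3; 0 0 -0.2 0 0 0 0.3; 0 0 -0.22 0 0 0 0.3; 0 0 0 0 0 0 0.3; 0 0 0 0 0 0 0.3")

```text
time: 22.68
tool_pos: [0.6137, 0.1848, 0.0884]
ee_rot: [-3.141, -0.001, 3.03]
wrist_force: [-0.2, 0.3, -0.2]
width: 0.0284
finger_force: 0.0
```

```bash
python3 - <<'E'
from h import *
print(place(np.array([[-.008,0,0]]),[.4431,-.2932,-.267]),place(np.array([[-.008,.08,0]]),[.6138,.1756,-.111]))
E
python3 plan.py "0.4355 -0.291 0.085 2.874 0.4"
```

```text
[[ 0.4354 -0.2911  0.    ]] [[0.6147 0.256  0.    ]]
22.68 [0.6137 0.1848 0.0884] [-3.1414 -0.0008  3.0303] 28.4
0.062 -0.246 0.002 0 0 0.007 0.4; 0.059 -0.247 0.002 0 0 0.008 0.4; 0.054 -0.248 0.002 0 0 0.007 0.4; 0.051 -0.249 0.002 0 0 0.008 0.4; 0.046 -0.25 0.002 0 0 0.007 0.4; 0.043 -0.25 0.001 0 0 0.008 0.4; 0.039 -0.251 0.002 0 0 0.007 0.4; 0.035 -0.252 0.001 0 0 0.008 0.4; 0.031 -0.252 0.002 0 0 0.007 0.4; 0.026 -0.253 0.001 0 0 0.008 0.4;
```

Call:
carry_out(motion="0.062 -0.246 0 0 0 0.007 0.4; 0.059 -0.247 0 0 0 0.008 0.4; 0.054 -0.248 0 0 0 0.007 0.4; 0.051 -0.249 0 0 0 0.008 0.4; 0.046 -0.25 0 0 0 0.007 0.4; 0.043 -0.25 0 0 0 0.008 0.4; 0.039 -0.251 0 0 0 0.007 0.4; 0.035 -0.252 0 0 0 0.008 0.4; 0.031 -0.252 0 0 0 0.007 0.4; 0.026 -0.253 0 0 0 0.008 0.4; 0 0 0 0 0 0 0.4; 0 0 0 0 0 0 0.4")

```text
time: 24.18
tool_pos: [0.4353, -0.2898, 0.0872]
ee_rot: [3.139, -0.003, 2.873]
wrist_force: [-0.1, 0.7, 0.3]
width: 0.0374
finger_force: 0.0
```

```bash
python3 plan.py "0.4355 -0.291 0.003 2.874 0.4 3"; python3 crop.py scene 120 490 165 350 k1
```

```text
24.18 [ 0.4353 -0.2898  0.0872] [ 3.1393 -0.003   2.8729] 37.4
-0.001 -0.002 0.14 0 0 -0 0.4; -0.001 -0.002 0.141 0 0 -0 0.4; -0.001 -0.001 0.14 0 0 -0.001 0.4;
```

View pics/k1.png

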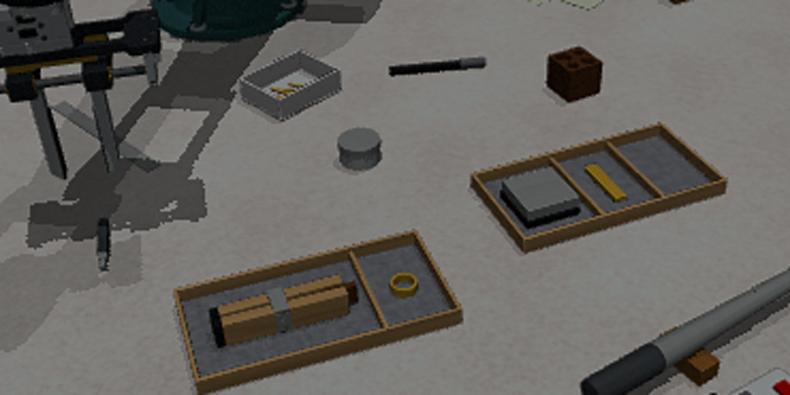

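The bar is flat in the middle bay at (605,183). The stamp at (103,243) is under the gripper.

Call:
carry_out(motion="-0.003 -0.005 0.14 0 0 0 0.4; 0 0 0.14 0 0 0 0.4; 0 0 0.135 0 0 0 0.4; 0 0 0 0 0 0 0.4; 0 0 0 0 0 0 0.4; 0 0 0 0 0 0 0; 0 0 0 0 0 0 0; 0 0 0 0 0 0 0; 0 0 0 0 0 0 0; 0 0 0 0 0 0 0")

```text
time: 25.48
tool_pos: [0.4366, -0.2923, 0.0066]
ee_rot: [-3.141, 0.001, 2.873]
wrist_force: [0.1, -0.4, 3.6]
width: 0.0092
finger_force: 30.0
```

```bash
python3 plan.py "0.4355 -0.291 0.085 2.874 0" "0.6147 0.256 0.085 3.03 0"
```

```text
25.48 [ 0.4366 -0.2923  0.0066] [-3.1414  0.0008  2.8732] 9.2
0.004 0.002 -0.196 0 0 -0 0; 0.003 0.003 -0.196 0 0 -0 0; -0.013 0.261 0 0 0 -0.007 0; -0.016 0.261 0 0 0 -0.007 0; -0.02 0.261 0 0 0 -0.007 0; -0.024 0.261 0 0 0 -0.007 0; -0.028 0.26 0 0 0 -0.007 0; -0.032 0.26 0 0 0 -0.007 0; -0.035 0.259 0 0 0 -0.007 0; -0.039 0.259 0 0 0 -0.006 0; -0.043 0.258 0 0 0 -0.007 0; -0.046 0.257 0 0 0 -0.006 0;
-0.05 0.257 0 0 0 -0.007 0;
```

Only about 3 mm of the shank is between the tips, so I'll regrip lower.

Call:
carry_out(motion="0 0 0 0 0 0 0.3; 0 0 0 0 0 0 0.3; 0 0 0.015 0 0 0 0.3; 0 0 0 0 0 0 0.3; 0 0 0 0 0 0 0; 0 0 0 0 0 0 0; 0 0 0 0 0 0 0; 0 0 0 0 0 0 0; 0 0 0 0 0 0 0")

```text
time: 26.6
tool_pos: [0.4364, -0.292, 0.0031]
ee_rot: [3.142, 0.0, 2.873]
wrist_force: [-0.1, 1.0, 0.8]
width: 0.0094
finger_force: 30.0
```

Call:
carry_out(motion="0 0 -0.21 0 0 0 0; 0 0 -0.21 0 0 0 0; -0.013 0.261 0 0 0 -0.007 0; -0.016 0.261 0 0 0 -0.007 0; -0.02 0.261 0 0 0 -0.007 0; -0.024 0.261 0 0 0 -0.007 0; -0.028 0.26 0 0 0 -0.007 0; -0.032 0.26 0 0 0 -0.007 0; -0.035 0.259 0 0 0 -0.007 0; -0.039 0.259 0 0 0 -0.006 0; -0.043 0.258 0 0 0 -0.007 0; -0.046 0.257 0 0 0 -0.006 0")

```text
time: 28.1
tool_pos: [0.5993, 0.2069, 0.0869]
ee_rot: [-3.141, -0.0, 3.016]
wrist_force: [0.9, 0.1, -0.1]
width: 0.0093
finger_force: 30.0
```

Call:
carry_out(motion="-0.05 0.257 0 0 0 -0.007 0; 0 0 0 0 0 0 0; 0 0 0.15 0 0 0 0; 0 0 0.12 0 0 0 0; 0 0 0 0 0 0 0; 0 0 0 0 0 0 0")

```text
time: 28.85
tool_pos: [0.6159, 0.2544, 0.0342]
ee_rot: [3.141, 0.001, 3.03]
wrist_force: [0.4, -0.1, -0.7]
width: 0.0097
finger_force: 30.0
```

```bash
python3 plan.py "0.6147 0.256 0.0077 3.03 0"; python3 crop.py scene 290 490 170 320 l1
```

```text
28.85 [0.6159 0.2544 0.0342] [3.1412 0.0012 3.0295] 9.7
0.007 0.007 0.133 0 0 -0 0;
```

View pics/l1.png

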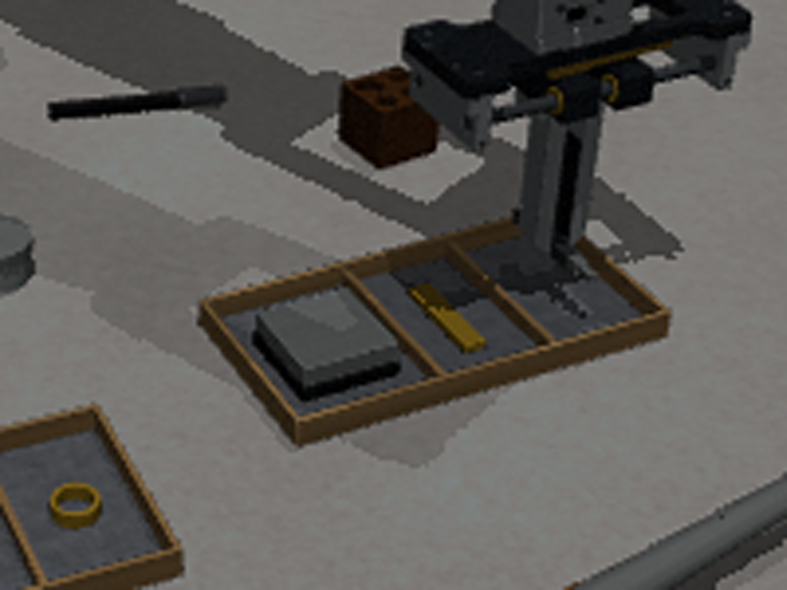

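The fingers are over the narrow end bay at about (560,245) with the stamp between them. I'll lower it.

Call:
carry_out(motion="0.005 0.006 0.08 0 0 0 0; 0 0 0.05 0 0 0 0; 0 0 0 0 0 0 0; 0 0 0 0 0 0 0; 0 0 0 0 0 0 0")

```text
time: 29.52
tool_pos: [0.6144, 0.2562, 0.0066]
ee_rot: [-3.141, -0.001, 3.03]
wrist_force: [0.2, 0.6, -0.2]
width: 0.0096
finger_force: 30.0
```

Call:
carry_out(motion="0 0 0 0 0 0 0.28; 0 0 0 0 0 0 0.28; 0 0 0 0 0 0 0.28; 0 0 -0.2 0 0 0 0.28; 0 0 -0.25 0 0 0 0.28; 0 0 -0.25 0 0 0 0.28; 0 0 -0.25 0 0 0 0.28; 0.25 0 0 0 0 0 0.28; 0.25 0 0 0 0 0 0.28; 0.25 0 0 0 0 0 0.28; 0 0 0 0 0 0 0.28; 0 0 0 0 0 0 0.28")

```text
time: 31.02
tool_pos: [0.4661, 0.273, 0.1976]
ee_rot: [3.141, 0.002, 3.031]
wrist_force: [0.5, -0.1, 0.6]
width: 0.0264
finger_force: 0.0
```

```bash
python3 - <<'E'
from h import *
a=[imaging.snapshot(n)["pixels"][...,::-1] for n in("scene","top")]
A=cv2.resize(a[0][170:355,190:480],(580,370),interpolation=cv2.INTER_CUBIC); B=cv2.resize(a[1][150:315,160:450],(580,330),interpolation=cv2.INTER_CUBIC)
cv2.imwrite("pics/fin.png",np.vstack([A[:300],B[:300]]))
E
```

```text
(no output)
```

View pics/fin.png

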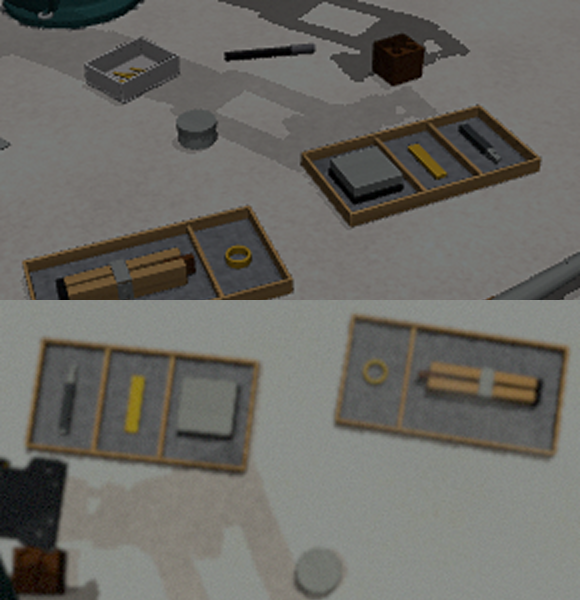

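All five pieces lie flat in their own bays: stamp (68,400), bar (135,404), block (207,407), ring (375,371) and clamp (483,382). The tin and doming block haven't moved, and the arm is clear of everything.

```bash
python3 -c "
from bench import robot
print(robot.close_job())"
```

```text
the job is handed in; nothing more can be done
None
```

Both kits are made up in the order asked and the job is handed in at about 31 s: all five pieces lie flat in their own bays, the bench block rubber side down, with the doming block and tin untouched.

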